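# Move a snap-in filter cartridge from the leak tester to the fume extractor

### The arm

A 6-joint arm with a two-finger parallel gripper is mounted at the origin on the work surface. World frame = base frame: x ahead of the robot, y to its left, z up, the work surface at z = 0. Lengths are in mm, angles in degrees, forces in N, time in s.
With the tool pointing down it reaches from about 300 to 850 mm from the base axis. Payload 4.2 kg.
Tool frame: the origin (TCP) lies between the finger pads; the fingertips stand 14 mm ahead of it and the grasp point (between the pads) lies 5 mm behind it (env.finger_overhang is the distance from the TCP to the fingertips, in mm); z points along the fingers, y is the line along which they close (so a half turn about z gives the same grasp; the last joint's range is limited). The gripper opens to 91 mm and grips with 3 to 60 N. Pads are 32 mm wide; open, the fingers measure 118 mm over their backs; the gripper's body (76 mm by 178 mm) begins 60 mm behind the grasp point.
Start: joints at [70.359, 18.312, 89.639, -0, 72.044, -1.146], TCP at [182.405, 545.316, 227.976] pointing down, gripper open.
Joint ranges: [-177.97, 177.97], [-48.28, 115.42], [12.27, 149.76], [-77.06, 257.06], [2.81, 150.46], [-146.56, 146.56]. Speed limits (degrees/s): [147.25, 147.25, 180, 180, 180, 180].

### API

Orientations are given as [roll, pitch, yaw] about the fixed x, y, z axes, in that order (R = Rz(yaw) Ry(pitch) Rx(roll)).
In Python, from workcell import status, cams, env, finder gives the robot as it stands.
- The arm moves only by the tool apply_moves, never from a script. Its argument "increments" is a list of rows, each a list of 7 numbers: the opening, from -1 (shut) to 1 (fully open), then the shift along the world's x, y, z in m, then the turn, a rotation vector about the world's x, y, z in degrees. In form: [[gripper, x, y, z, ax, ay, az], ...]. A call has 1 to 5 rows; each row shifts and turns the commanded pose from where the row before left it; what a row does not reach is not made up. A row lasts 1/12 s, in which the tool goes at most 41.7 mm and 7.16 degrees, less where a joint would pass 70% of its speed; a pose out of reach is approached as far as the arm can. A call with a gripper value outside its range is refused whole. The fingers move at their own pace and stop on an object; "newtons" is the grip in N (left out, the last holds). Time passes only in rows, so rows that do not move let the fingers close. It gives the time, the measured TCP pose, the force, the opening and the grip force at its end, in the units of the state.
- status.state(): the state, without advancing time (a new reading comes with each control period).
- cams.grab_frame(name): name is "scene" or "top" or "wrist"; returns a dict with "color" (480x640x3 uint8, red, green, blue), "intrinsics" (3x3 intrinsics, pixels), "R" (3x3) and "t" (3): a world point X has camera coordinates R X + t. Camera axes: x right, y down, z forward; pixel columns grow to the right and rows downward; lengths in mm; the calibration is good to about 2 mm. A picture is of the moment at which its call begins. There is no depth.
- env.job_done(): hands the job in; it is judged then, once.
Trained networks look in the newest picture that a camera, given by its name, has taken for a name from the list of things; names that differ only in an ending like _2 or _b are one class to them, and where a whole thing is asked for, a point or a joint stands for the part that bears it (a point fixed in the world has none). Each returns a list of dicts, best first, with "score" (0 to 1); they miss things now and then, are a little off and sometimes report something else, mostly with a low value. They report only what shows in the picture. A call takes as long as a camera call. They do not tell look-alikes from the thing itself.
- finder.boxes_of(query, camera): "rect" ([left, top, width, height] in pixels, round what is visible of it).
- finder.trace(query, camera): "pixels" (480x640 bool, what is visible of it) and "rect" ([left, top, width, height] in pixels, round what is visible of it).
The state is a dict: "time_s": time; "qpos": joint angles; "qvel": joint speeds; "effort": joint torques, N m; "ee_pos": TCP position; "ee_rot": TCP orientation; "force": force on the tool from outside, world axes, zero at the start; "torque": the same for the moment, N m; "gripper_width": finger opening in mm; "gripper_force": force on a finger pad.
Only numpy, scipy, OpenCV 4.12 (cv2) and the standard library are available. Lean on these libraries where they do the work, as an engineer would, in place of code of your own. Each camera call takes 0.05 s, during which the arm holds its last target. There are 200 camera calls.

### The job

The filter cartridge in the socket of the low leak tester has passed its test. Pinch its two opposed spring tabs together to free it, draw it out without forcing it, and fit it into the empty inlet collar of the taller fume extractor, gently home until its flange is down on the collar and both tabs have sprung out and latched. Do not crush the tabs, pull or press hard, or disturb the other things on the bench.

Things in the scene. Friction and masses are not known exactly. Their poses are not given: they have to be found in the camera images.
- cartridge: (Sizes in mm throughout.) Grey plastic filter cartridge, 0.14 to 0.24 kg. Origin: centre of its flange's underside (the seating plane), z up. Head above: 72 (x) by 28 (y), grilled top at z = +42. Flange 4 thick, x = +-38, y = +-26. Plug below: 56 (x) by 49 (y), tapering below z = -11 by 3 a side to its foot at z = -24. Two sprung tabs on its +y and -y sides (see tab_a_pad). Same after a half turn.
- tab_a_pad (a point): Pinching place: centre of the ribbed outer face of the +y tab, 24.5 out from the cartridge's middle, 28 above its origin. Each tab is an upright plate 24 wide (x), 3.5 thick, from z = -26 to +38 of the cartridge, sliding straight inward by 6 (49 over both out, 37 pinched in). Foot barb: flat top at z = -15.5, tip 29 out, slope below; it catches under a socket's 14 deep lip.
- tab_b_pad (a point): The same place on the -y tab. Bring the fingers down on both sides from above, tips just above the 6 deep finger ledge that stands out from each tab at z = +4 to +8 (finger tips at z = +9 to +16), and close along the cartridge's y. A tab lets go when it is in by more than 3; 5 to be safe.
- tab_a (a joint): Inward travel of the +y tab: 0 = sprung out (latched), 0.006 = fully in. Its spring needs 1.2 N to start and 8.4 N fully in, then the tab meets its stop. Grip with 20 to 40 N; tabs crack when the fingers press with more than 120 N altogether (both sides added).
- tab_b (a joint): The same for the -y tab.
- tester: Leak tester, fixed: low grey box 150 (x) by 150 (y) by 50 tall. Origin: centre of its underside, on the bench. Centred on its top a raised aluminium socket 84 (x) by 76 (y), rim 80 above the bench.
- tester_rim (a point): Centre of the tester's socket in the plane of its rim, where the flange rests at the start; axes as the tester's and, at the start, the cartridge's. Opening 60 (x) by 52 (y), 4 mm 45 degree lead-in at the rim, lip 14 deep, wider below. Play 2 each way in x, 1.5 in y. It breaks if cartridge and tester press or pull on one another with more than 60 N.
- extractor: Fume extractor, fixed: white box 200 (x) by 180 (y) by 140 tall with vent slots, its inlet collar centred on top. Origin: centre of its underside, on the bench. It breaks if cartridge and collar press on one another with more than 30 N. If the tabs jam in the lip because the cartridge was let go too high, a slow push of about 10 N down on the middle of its head clicks it home.
- inlet (a point): Centre of the flat top of the extractor's box, on the axis of the collar; axes as the extractor's. The collar is an upright socket like the tester's, but screwed out by an unmeasured, firm amount: its rim is 30 to 40 above this point. Feel for it: lower the pinched cartridge, its x along this x, till the flange lands on the rim, then let go: the tabs spring out under the lip.
- cup: Bystander: white mixing cup, 68 across, 85 tall, standing between the two machines. Origin: centre of its underside.
- pigment: Bystander: small pigment bottle, 44 across, 100 tall, between and in front of the machines. Origin: centre of its underside.
- pail_lid: Bystander: flat white pail lid, 130 across, 9 thick, beyond the machines. Origin: centre of its underside.
- spatula: Bystander: spatula lying on the bench to the left. Origin: centre of its underside.
- mask_filter: Bystander: round mask filter, 84 across, 30 thick, lying on the bench to the left. Origin: centre of its underside.
- pail: Bystander: white pail, 190 across, 190 tall, on the bench to the right. Origin: centre of its underside.
Things that resemble listed ones, but are neither listed nor needed, are in the scene too. Leave any blue or orange look-alike of the cartridge alone. Leave any brown look-alike of the tester alone.

How it is judged (in metres and radians):
On the way:
1. the cartridge is out of the tester's socket, clear above it (z of cartridge in the frame of tester_rim above 0.03 m and contact force between cartridge and tester below 0.1 N), for 0.1 s.
At the end, for the whole second after the job is handed in: Cartridge at rest in the extractor's inlet: upright (0.05 rad), centred (4 mm), aligned (0.12 rad, either way round), origin 28 to 41.5 mm above site inlet, both tabs sprung out to within 1.2 mm, which is possible only with the barbs latched under the lip (horizontal distance between cartridge and inlet below 0.004 m and z of cartridge in the frame of inlet between 0.028 and 0.0415 m and value of joint each of tab_a, tab_b below 0.0012 m and angle between cartridge's own z axis and vertical below 0.05 rad and angle between the x axis of cartridge and the x axis of inlet, either way round below 0.12 rad and linear speed of cartridge below 0.02 m/s); the robot touches nothing.
It fails at once if cartridge and tester forced against one another with more than 60 N (contact force between cartridge and tester above 60 N).
It fails at once if cartridge and extractor forced against one another with more than 30 N (contact force between cartridge and extractor above 30 N).
It fails at once if tabs crushed: the fingers press on the cartridge with more than 120 N altogether (contact force between cartridge and the fingers above 120 N).
It fails at once if a bystander was moved by more than 20 mm (distance of any of cup, pigment, pail_lid, spatula, mask_filter, pail from where it was at the start of the episode above 0.02 m).
It also fails if it takes over 48 s, if anything falls off the work surface, if the arm or the gripper's body presses on something with over 40 N, if the wrist force passes 120 N, or if a joint passes its speed limit or range.

## Working session

There is one attempt and no reset: what is moved stays moved. The work goes in short steps, Python scripts to look and compute and a tool call to move; the robot and the scene stay as the last step left them, time stands still between calls to the robot, and variables do not carry over. Pictures are saved under pics/ and viewed, at most 10 in all, crops included, and the job is handed in when it is done.

Besides the shell and the picture viewer there is one more tool, called after ">>>" as a command line: name --pt "numbers of a row" for each row, then --argument value for the rest. apply_moves: Moves the arm, as the interface text tells. Its arguments: {"type":"object","properties":{"increments":{"type":"array","items":{"type":"array","items":{"type":"number"}}},"newtons":{"type":"number"}},"required":["increments"]}

```bash
mkdir -p pics; cat > h.py <<'E'
import numpy as np, cv2
from workcell import status, cams, env, finder
def grab(n,save=None):
    f=cams.grab_frame(n)
    if save: cv2.imwrite(f'pics/{save}.png',f['color'][:,:,::-1])
    return f
def ray(f,u,v):
    K=np.array(f['intrinsics']);R=np.array(f['R']);t=np.array(f['t'])
    return -R.T@t, R.T@np.linalg.inv(K)@np.array([u,v,1.])
def at_z(f,u,v,z):
    o,d=ray(f,u,v); return o+d*(z-o[2])/d[2]
def proj(f,X):
    K=np.array(f['intrinsics']);c=np.array(f['R'])@np.array(X,float)+np.array(f['t']);p=K@c;return p[:2]/p[2]
E
python3 - <<'E'
from h import *
fs={n:grab(n,n+'0') for n in('scene','top','wrist')}
cv2.imwrite('pics/both.png',np.vstack([cv2.resize(fs[n]['color'][:,:,::-1],None,fx=.625,fy=.625) for n in('scene','top')]))
for n in('scene','top'):
    f=fs[n]; print(n,ray(f,320,240), f['intrinsics'][0][0])
    for q in('cartridge','tester','extractor','cup','pigment','pail'):
        print(q,[(np.round(b['rect']).tolist(),round(b['score'],2)) for b in finder.boxes_of(q,n)])
print(status.state())
E
```

```text
scene (array([ 868.55629698,  481.89761028, 1195.49102885]), array([-0.26879818, -0.44192367, -0.85589878])) 455.15104828618917
cartridge [([313.0, 174.0, 20.0, 30.0], 0.84), ([266.0, 193.0, 33.0, 24.0], 0.66)]
tester [([252.0, 189.0, 65.0, 60.0], 0.9), ([330.0, 289.0, 108.0, 104.0], 0.44)]
extractor [([331.0, 287.0, 107.0, 102.0], 0.78)]
cup [([316.0, 258.0, 24.0, 34.0], 0.67)]
pigment [([366.0, 240.0, 17.0, 30.0], 0.55), ([330.0, 289.0, 109.0, 102.0], 0.19)]
pail [([214.0, 92.0, 62.0, 78.0], 0.96), ([253.0, 188.0, 68.0, 59.0], 0.74)]
top (array([ 316.00049738,  -49.9307165 , 1767.20316504]), array([ 0.12004154, -0.00526525, -0.99281813])) 534.0864709083405
cartridge [([323.0, 189.0, 21.0, 25.0], 0.89), ([372.0, 220.0, 22.0, 26.0], 0.85), ([376.0, 269.0, 22.0, 28.0], 0.79)]
tester [([286.0, 136.0, 42.0, 40.0], 0.74), ([386.0, 313.0, 47.0, 52.0], 0.71), ([356.0, 212.0, 48.0, 49.0], 0.62), ([189.0, 194.0, 75.0, 74.0], 0.56)]
extractor [([190.0, 192.0, 75.0, 78.0], 0.71), ([146.0, 199.0, 26.0, 23.0], 0.56)]
cup [([354.0, 208.0, 50.0, 53.0], 0.74), ([291.0, 220.0, 22.0, 21.0], 0.6)]
pigment [([291.0, 271.0, 13.0, 16.0], 0.44)]
pail [([447.0, 211.0, 73.0, 62.0], 0.8)]
{'time_s': 0.75, 'qpos': array([ 7.03593996e+01,  1.83096865e+01,  8.96385557e+01, -1.19352708e-03,
        7.20439100e+01, -1.14563071e+00]), 'qvel': array([ 0.06052742, -0.01864086, -0.0522447 ,  0.0882732 , -0.02919945,
       -0.02761836]), 'effort': array([-4.90324910e-04, -4.12285995e+01, -2.32203054e+01,  7.27691338e-02,
        3.79365112e-02, -7.53612937e-06]), 'ee_pos': array([182.41025487, 545.31622142, 228.00115195]), 'ee_rot': array([1.79992176e+02, 1.29212339e-03, 1.61505398e+02]), 'force': array([-0.24643769,  0.8872862 ,  0.58440967]), 'torque': array([-0.03904483, -0.02359663, -0.02900516]), 'gripper_force': 0.0, 'gripper_width': 91.22657866598219}
```

View pics/top0.png

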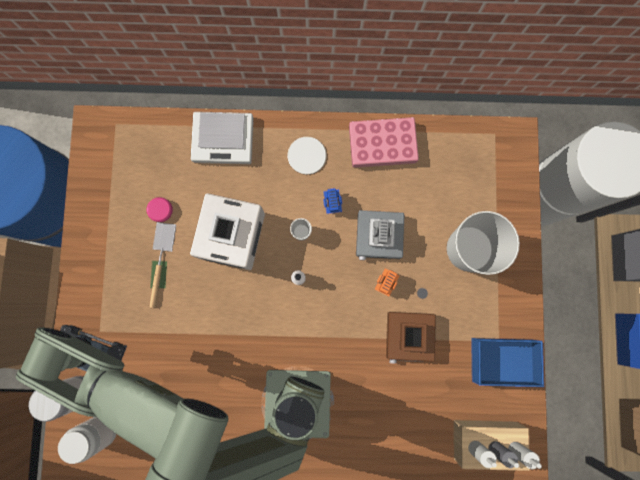

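View pics/scene0.png

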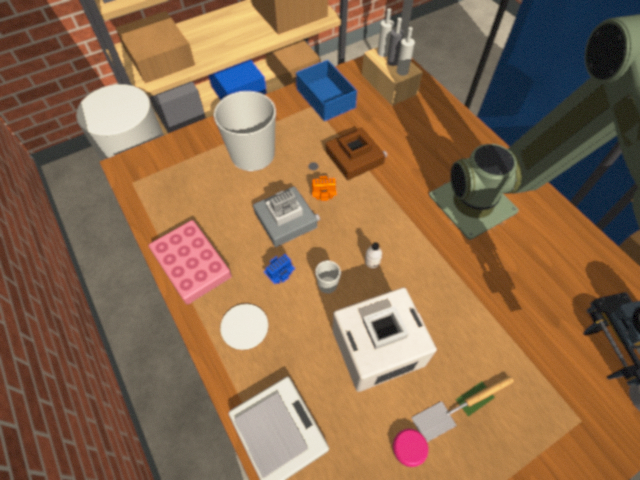

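Top view, possible cartridges: grey in the grey tester (382,233), blue one (333,201), orange one (387,282). Possible testers: grey (380,235), brown (411,336). I choose the grey cartridge in the grey tester. The extractor is the white box at (228,231), and its collar is at (225,229).

```bash
python3 - <<'E'
from h import *
f=grab('top')
c=f['color'][:,:,::-1]
a=cv2.resize(c[195:275,340:420],None,fx=5,fy=5,interpolation=cv2.INTER_CUBIC)
b=cv2.resize(c[190:270,188:268],None,fx=5,fy=5,interpolation=cv2.INTER_CUBIC)
cv2.imwrite('pics/crop.png',np.hstack([a,b]))
print('cart',at_z(f,382,233,122),'collar',at_z(f,224.5,229.5,175))
for q in ('cartridge','tester','extractor'):
    for b in finder.trace(q,'top'):
        r=cv2.minAreaRect(np.argwhere(b['pixels'])[:,::-1].astype(np.float32)); print(q,round(b['score'],2),np.round(r[0]),np.round(r[1]),r[2])
E
```

```text
cart [ 541.7379553  -250.94296871  122.        ] collar [533.01953629 229.41859416 175.        ]
cartridge 0.73 [332. 201.] [26. 19.] 90.0
cartridge 0.66 [382. 232.] [24. 19.] 90.0
cartridge 0.63 [387. 282.] [19. 24.] 26.56505012512207
tester 0.82 [410. 338.] [49. 51.] 1.5911402702331543
tester 0.79 [380. 236.] [49. 47.] 90.0
extractor 0.65 [227. 232.] [65. 67.] 14.03624439239502
```

View pics/crop.png

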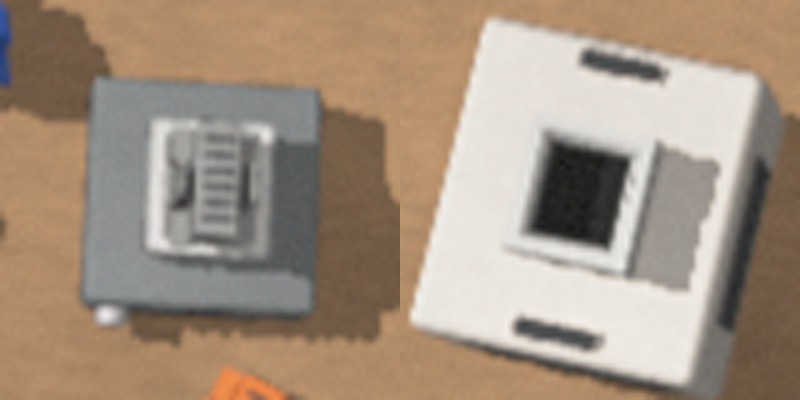

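The crop confirms the choice: the grey cartridge sits in the grey tester with its long axis near world x, yaw about -3°. The extractor collar is empty, yaw about -14°. Next I move above the extractor to look at it from near.

>>> apply_moves --pt "1 0.025 -0.0226 0.01 0 0 1" --pt "1 0.025 -0.0226 0.01 0 0 1" --pt "1 0.025 -0.0226 0.01 0 0 1" --pt "1 0.025 -0.0226 0.01 0 0 1" --pt "1 0.025 -0.0226 0.01 0 0 0.5" --newtons 30

```text
time_s: 1.37
ee_pos: [308.2, 431.2, 278.5]
ee_rot: [180.0, 0.0, 166.1]
force: [0.4, 0.1, -0.2]
gripper_width: 91.0
gripper_force: 0.0
```

>>> apply_moves --pt "1 0.025 -0.0226 0.01 0 0 0" --pt "1 0.025 -0.0226 0.01 0 0 0" --pt "1 0.025 -0.0226 0.01 0 0 0" --pt "1 0.025 -0.0226 0.01 0 0 0" --pt "1 0.025 -0.0226 0.01 0 0 0"

```text
time_s: 1.78
ee_pos: [433.4, 318.0, 328.7]
ee_rot: [180.0, 0.0, 166.0]
force: [0.2, 0.9, -0.4]
gripper_width: 91.5
gripper_force: 0.0
```

>>> apply_moves --pt "1 0.025 -0.0226 0.01 0 0 0" --pt "1 0.025 -0.0226 0.01 0 0 0" --pt "1 0.025 -0.0226 0.01 0 0 0" --pt "1 0.025 -0.0226 0.01 0 0 0" --pt "1 0 0 0 0 0 0"

```text
time_s: 2.2
ee_pos: [536.8, 225.2, 369.3]
ee_rot: [180.0, 0.3, 165.7]
force: [-0.7, 0.3, 0.2]
gripper_width: 91.3
gripper_force: 0.0
```

```bash
python3 - <<'E'
from h import *
f=grab('wrist','w1'); print(ray(f,320,240),f['intrinsics'][0][0],proj(f,[533,229,175]))
s=status.state();print(s['time_s'],s['ee_pos'],s['ee_rot'],s['force'])
E
```

```text
(array([463.81353849, 244.89613257, 525.8295281 ]), array([ 0.25824175, -0.06554478, -0.96385606])) 358.51198309272576 [321.61275992 214.82828379]
2.25 [534.53572292 227.07394984 368.37030341] [1.79959290e+02 8.64376191e-02 1.65760611e+02] [ 0.12368695  1.42925169 -0.3854712 ]
```

View pics/w1.png

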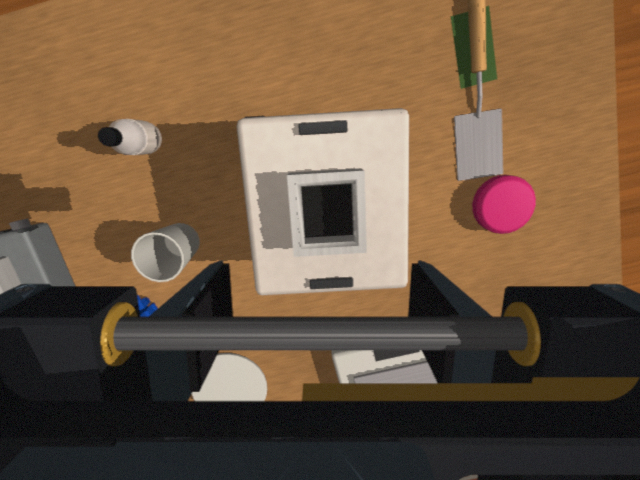

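The wrist view shows the extractor box with corners near (240,121), (408,111), (408,287) and (258,293). Its collar rim is near (327,212), empty. I'll fit the pose by edges.

```bash
cat > fit.py <<'E'
from h import *
from scipy.optimize import least_squares
from scipy.ndimage import map_coordinates
def projm(f,X):
    c=X@np.array(f['R']).T+np.array(f['t']); p=c@np.array(f['intrinsics']).T; return p[:,:2]/p[:,2:]
def rect(a,b,z):
    c=[(-a,-b),(a,-b),(a,b),(-a,b)]
    return [(np.array([*c[i],z],float),np.array([*c[(i+1)%4],z],float)) for i in range(4)]
def world(p,X):
    c,s=np.cos(p[2]),np.sin(p[2]); return np.c_[p[0]+c*X[:,0]-s*X[:,1],p[1]+s*X[:,0]+c*X[:,1],X[:,2]]
def fit(f,edges,p,iters=15,w=8):
    """edges(p)-> list of (A,B) in object frame; p=[x,y,yaw,(h)]"""
    g=cv2.GaussianBlur(cv2.cvtColor(f['color'],cv2.COLOR_RGB2GRAY).astype(float),(0,0),1)
    t=np.linspace(.12,.88,25)[:,None]; p=np.array(p,float)
    def pts(q): 
        return [projm(f,world(q,A+(B-A)*t)) for A,B in edges(q)]
    for k in range(iters):
        W=max(2.5,w*(.8**k)); tg=[]
        for P in pts(p):
            d=P[-1]-P[0]; n=np.array([-d[1],d[0]])/np.hypot(*d)
            o=np.arange(-W-1,W+1.01,.25); S=P[:,None]+o[None,:,None]*n
            v=map_coordinates(g,[S[...,1],S[...,0]],order=1,mode='nearest')
            gr=np.abs(np.gradient(v,axis=1))[:,3:-3]; j=gr.argmax(1)
            tg.append((n,(P@n)+o[3:-3][j],gr.max(1)>1.2))
        def res(q): return np.concatenate([(P@n-c)[m] for P,(n,c,m) in zip(pts(q),tg)])
        r=least_squares(res,p,loss='soft_l1',x_scale=[1,1,.01,1][:len(p)]); p=r.x
    return p,np.median(np.abs(res(p))),len(r.fun)
E
python3 - <<'E'
from fit import *
import pickle
f=grab('wrist'); pickle.dump(f,open('w1.pkl','wb'))
p0=[533,229,np.radians(-14),35]
box=lambda p:rect(100,90,140)
rim=lambda p:rect(42,38,140+p[3])
print('box',fit(f,box,p0[:3]),'rim',fit(f,rim,p0),'all',fit(f,lambda p:box(p)+rim(p),p0),'all-op',fit(f,lambda p:box(p)+rim(p)+rect(34,30,140+p[3]),p0))
E
```

```text
box (array([ 5.36141893e+02,  2.36031163e+02, -1.77957494e-01]), np.float64(2.2505112596039965), 100) rim (array([ 5.39765278e+02,  2.26257044e+02, -1.90123126e-01, -3.77650303e+01]), np.float64(0.2516459727837912), 98) all (array([ 5.34766556e+02,  2.31006980e+02, -1.99121212e-01, -1.57961427e+01]), np.float64(1.128855538588823), 178) all-op (array([ 5.36646618e+02,  2.32139007e+02, -1.91831260e-01,  1.67107101e+00]), np.float64(1.0010594758737739), 295)
```

```bash
python3 - <<'E'
from fit import *
import pickle
f=pickle.load(open('w1.pkl','rb'))
img=cv2.resize(f['color'][95:305,225:425,::-1],None,fx=2.85,fy=2.85,interpolation=cv2.INTER_CUBIC)
p=[533,229,np.radians(-14),35]
for e,c in((rect(100,90,140),(0,0,255)),(rect(42,38,175),(0,200,0)),(rect(26,30,175),(255,0,0))):
    P=projm(f,world(p,np.array([A for A,B in e]))); print(np.round(P,1).tolist())
    P=(P-[225,95])*2.85
    cv2.polylines(img,[P.astype(int)],True,c,1)
cv2.imwrite('pics/c2.png',img)
E
```

```text
[[231.3, 115.2], [243.1, 296.8], [397.8, 296.3], [408.4, 114.6]]
[[280.7, 175.9], [283.3, 258.7], [357.3, 258.4], [359.5, 175.6]]
[[289.4, 192.4], [290.7, 243.6], [349.8, 243.4], [350.8, 192.2]]
```

View pics/c2.png

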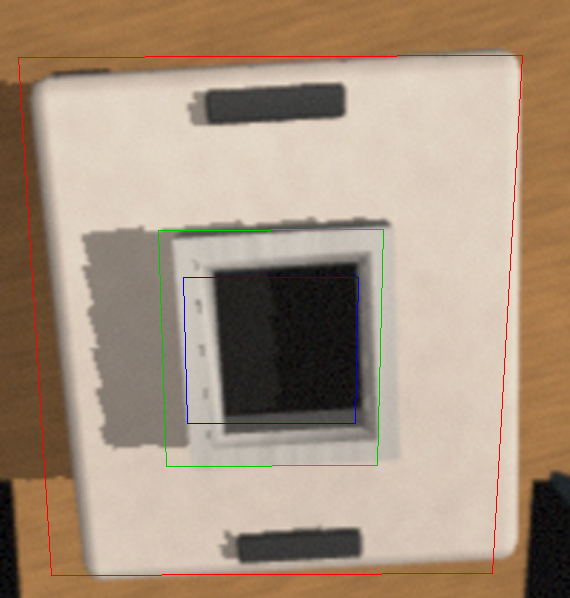

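```bash
python3 - <<'E'
from fit import *
import pickle
f=pickle.load(open('w1.pkl','rb'))
tb=np.array([(33,80),(92,578),(517,557),(521,52)])/2.85+[225,95]
tr=np.array([(193,258),(207,443),(376,437),(372,252)])/2.85+[225,95]
C=lambda e:np.array([A for A,B in e])
r1=least_squares(lambda p:(projm(f,world(p,C(rect(100,90,140))))-tb).ravel(),[533,229,-.24],x_scale=[1,1,.01]);print(r1.x,r1.fun.round(1))
r2=least_squares(lambda p:(projm(f,world(p,C(rect(34,30,140+p[3]))))-tr).ravel(),[533,229,-.24,35],x_scale=[1,1,.01,1]);print(r2.x,r2.fun.round(1))
for w in(3,4):
  print(fit(f,lambda p:rect(100,90,140),r1.x,w=w))
  print(fit(f,lambda p:rect(34,30,140+p[3]),r2.x,w=w))
  print(fit(f,lambda p:rect(34,30,140+p[3])+rect(100,90,140),[*r1.x,35],w=w))
E
```

```text
[ 5.35833743e+02  2.36025155e+02 -1.90502403e-01] [-2.6 -1.7 -2.7  3.5  2.5  2.7  2.8 -2.5]
[ 5.34507701e+02  2.34324257e+02 -2.03052680e-01  3.10268845e+01] [ 1.1 -0.3  0.4  0.9 -0.8  0.5 -0.7 -1. ]
(array([ 5.36142666e+02,  2.36019939e+02, -1.78112108e-01]), np.float64(2.250024814656385), 100)
(array([ 5.46381935e+02,  2.32800126e+02, -1.88962719e-01, -2.94852441e+01]), np.float64(0.5052291548078074), 100)
(array([ 5.38886504e+02,  2.35974191e+02, -1.73058055e-01,  1.99797095e+01]), np.float64(1.4833269831113114), 179)
(array([ 5.36130880e+02,  2.36027863e+02, -1.77955513e-01]), np.float64(2.228219444367454), 100)
(array([ 5.46402398e+02,  2.32797665e+02, -1.88954769e-01, -2.95878824e+01]), np.float64(0.514708651033672), 100)
(array([ 5.38876816e+02,  2.35978654e+02, -1.73347850e-01,  1.99869938e+01]), np.float64(1.4897756277832173), 179)
```

```bash
python3 - <<'E'
from fit import *
import pickle
f=pickle.load(open('w1.pkl','rb'))
bx=lambda p:rect(100-p[3],90-p[3],140)
print('wrist box',fit(f,bx,[536,236,-.19,2.5],w=4))
print('wrist again', [np.round(fit(f,bx,[536,236,-.19,b],w=3)[0],3) for b in (1,4)])
for h in (30,35,40):
  print(h,fit(f,lambda p:rect(34-p[3],30-p[3],140+h),[534.5,234.5,-.19,0],w=3), fit(f,lambda p:rect(42-p[3],38-p[3],140+h),[534.5,234.5,-.19,0],w=3))
C=lambda e:np.array([A for A,B in e])
t=grab('top'); s=grab('scene','scene1')
# top: (x-,y-) , (x+,y-),(x+,y+),(x-,y+)
tt=np.array([(690,388),(755,75),(488,18),(412,322)])/5.+[188-80,190]
r=least_squares(lambda p:(projm(t,world(p,C(bx(p))))-tt).ravel(),[533,229,-.24,0],x_scale=[1,1,.01,1]);print('top hand',r.x,r.fun.round(1))
print('top fit',fit(t,bx,r.x,w=3))
print('scene fit',fit(s,bx,[536,236,-.19,2],w=4),fit(s,bx,[533,229,-.2,2],w=6))
print(projm(t,world([536,236,-.19],C(rect(97.5,87.5,140)))).round(1).tolist())
print(status.state()['ee_pos'])
E
```

```text
wrist box (array([ 5.34188453e+02,  2.35500552e+02, -1.88102380e-01,  2.79580223e+00]), np.float64(0.4904200786152728), 100)
wrist again [array([ 5.34179e+02,  2.35503e+02, -1.88000e-01,  2.80000e+00]), array([ 5.34180e+02,  2.35503e+02, -1.88000e-01,  2.79900e+00])]
30 (array([ 5.34309472e+02,  2.34751864e+02, -1.89513792e-01,  4.62274960e+00]), np.float64(0.24979756697524635), 100) (array([ 5.34565279e+02,  2.34673322e+02, -1.80727172e-01, -3.20684546e-01]), np.float64(0.5249420665593618), 66)
35 (array([ 5.36468140e+02,  2.36702428e+02, -1.85863145e-01,  2.45376480e+00]), np.float64(0.49451916389719486), 100) (array([ 5.33663084e+02,  2.34784439e+02, -1.79663309e-01,  3.06180629e-01]), np.float64(0.3997337609572753), 66)
40 (array([ 5.35422637e+02,  2.36848122e+02, -1.86202733e-01,  2.87559850e+00]), np.float64(0.5011375406758987), 100) (array([ 5.32722258e+02,  2.34955429e+02, -1.80449968e-01,  8.37425178e-01]), np.float64(0.47532194314132425), 66)
top hand [ 5.36571604e+02  2.33109951e+02 -1.85698589e-01  3.11354266e+00] [-0.3 -1.   0.9  0.4 -0.4  0.2 -0.2  0.3]
top fit (array([ 5.34861805e+02,  2.33695217e+02, -2.20155665e-01,  3.49866074e+00]), np.float64(0.767367247026641), 92)
scene fit (array([ 5.37602748e+02,  2.39776202e+02, -1.97023733e-01, -2.75306426e-01]), np.float64(0.7615095616421286), 95) (array([ 5.37477691e+02,  2.39709020e+02, -1.94810425e-01, -3.35017896e-01]), np.float64(0.7553425094737349), 95)
[[244.7, 267.1], [259.3, 205.6], [204.3, 193.7], [188.9, 254.9]]
[531.63114634 229.38870822 367.50775808]
```

>>> apply_moves --pt "1 0 -0.036 0 0 0 1" --pt "1 0 -0.036 0 0 0 1" --pt "1 0 -0.036 0 0 0 1" --pt "1 0 -0.036 0 0 0 1" --pt "1 0 -0.036 0 0 0 1"

```text
time_s: 2.82
ee_pos: [531.1, 49.0, 367.8]
ee_rot: [180.0, -0.0, 171.2]
force: [0.2, 0.8, 0.1]
gripper_width: 90.9
gripper_force: 0.0
```

>>> apply_moves --pt "1 0 -0.036 0 0 0 1" --pt "1 0 -0.036 0 0 0 1" --pt "1 0 -0.036 0 0 0 1" --pt "1 0 -0.036 0 0 0 1" --pt "1 0 -0.036 0 0 0 1"

```text
time_s: 3.23
ee_pos: [531.7, -131.0, 367.9]
ee_rot: [180.0, -0.0, 176.2]
force: [1.6, 0.1, -0.2]
gripper_width: 91.5
gripper_force: 0.0
```

>>> apply_moves --pt "1 0 -0.036 0 0 0 1" --pt "1 0 -0.036 0 0 0 0.5" --pt "1 0 -0.036 -0.02 0 0 0" --pt "1 0 0 0 0 0 0" --pt "1 0 0 0 0 0 0"

```text
time_s: 3.65
ee_pos: [531.7, -238.8, 346.1]
ee_rot: [179.9, -0.2, 177.4]
force: [0.6, -0.6, 0.3]
gripper_width: 91.0
gripper_force: 0.0
```

```bash
python3 - <<'E'
from fit import *
import pickle
f=grab('wrist'); pickle.dump(f,open('w2.pkl','wb'))
s=status.state();print(s['time_s'],s['ee_pos'],s['ee_rot'])
for q in('cartridge','tester'):
    print(q,[(b['rect'],b['score']) for b in finder.boxes_of(q,'wrist')])
u,v=proj(f,[540,-250,80]).astype(int); print(u,v)
x0,y0=max(u-130,0),max(v-110,0)
cv2.imwrite('pics/c3.png',cv2.resize(f['color'][y0:y0+220,x0:x0+260,::-1],None,fx=2.7,fy=2.7,interpolation=cv2.INTER_CUBIC));print(x0,y0)
E
```

```text
3.7 [ 532.15106879 -237.88890711  347.24917595] [ 1.79899585e+02 -9.71043548e-02  1.77532473e+02]
cartridge [([282.8, 190.3, 49.5, 69.9], 0.95), ([402.8, 252.2, 43.1, 50.0], 0.62), ([252.7, 50.5, 59.1, 74.4], 0.59)]
tester [([140.9, 1.7, 134.7, 13.4], 0.95), ([246.9, 148.7, 119.1, 123.4], 0.93)]
309 215
179 105
```

View pics/c3.png

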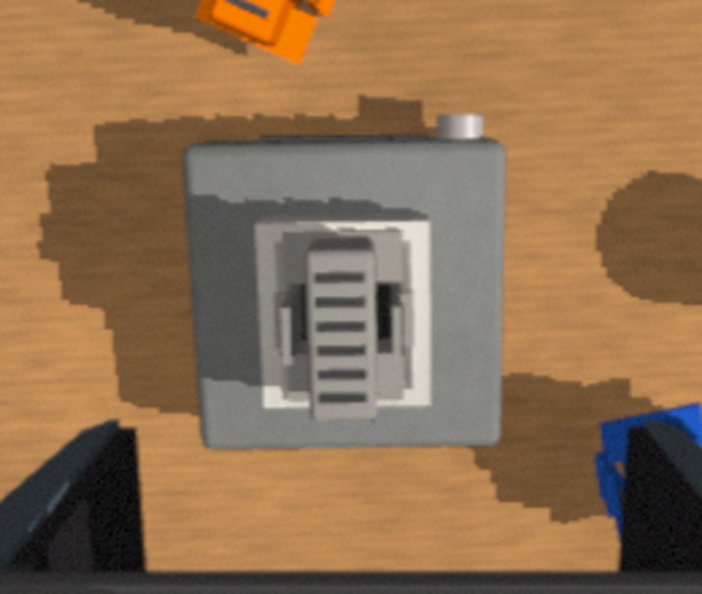

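The crop shows the grey cartridge with its grille at crop (343,335), inside the tester rim at crop (256..432, 219..409). Blue is at lower right and orange at the top, so the choice holds.

```bash
python3 - <<'E'
from fit import *
import pickle
f=pickle.load(open('w2.pkl','rb'))
C=lambda e:np.array([A for A,B in e])
def go(name,pts,a,b,z):
    T=np.array(pts)/2.7+[179,105]
    m=lambda p:rect(a-p[3],b-p[3],z)
    r=least_squares(lambda p:(projm(f,world(p,C(m(p))))-T).ravel(),[540,-248,-.05,0],x_scale=[1,1,.01,1])
    print(name,r.x.round(3),r.fun.round(1),'edge',*[x.round(3) if i==0 else x for i,x in enumerate(fit(f,m,r.x,w=2.5))])
# order (-,-),(+,-),(+,+),(-,+): up=-x, left=-y
go('box',[(187,145),(206,447),(499,443),(503,143)],75,75,50)
go('rim',[(256,222),(263,409),(431,406),(432,219)],42,38,80)
go('head',[(308,250),(313,419),(376,417),(374,250)],36,14,122)
s=grab('scene');t=grab('top')
print(status.state()['ee_pos'],status.state()['ee_rot'])
E
```

```text
box [ 5.46550e+02 -2.52709e+02 -3.10000e-02  2.43200e+00] [-0.1  0.5 -0.2 -0.2 -0.2 -0.1  0.5 -0.2] edge [ 5.47004e+02 -2.52571e+02 -2.90000e-02  1.45200e+00] 0.2623666166812768 63
rim [ 5.47760e+02 -2.53357e+02 -3.30000e-02 -5.00000e-01] [-0.3 -0.1  0.2 -0.3  0.2  0.1  0.   0.3] edge [ 5.46907e+02 -2.54477e+02 -3.40000e-02  1.70000e-02] 0.24537619377741748 99
head [ 5.46867e+02 -2.53055e+02 -3.30000e-02  1.04300e+00] [ 0.1  0.1  0.1 -0.2 -0.1  0.3 -0.1 -0.2] edge [ 5.46604e+02 -2.54361e+02 -6.40000e-02  1.22600e+00] 0.3194394470649229 96
[ 532.77169404 -237.4284297   348.85369327] [-1.79991062e+02  7.59677338e-02  1.77642232e+02]
```

>>> apply_moves --pt "1 0.0073 -0.0071 -0.03 0 0 0.6" --pt "1 0.0073 -0.0071 -0.036 0 0 0" --pt "1 0 0 -0.036 0 0 0" --pt "1 0 0 -0.036 0 0 0" --pt "1 0 0 -0.036 0 0 0"

```text
time_s: 4.32
ee_pos: [547.5, -252.1, 173.3]
ee_rot: [-180.0, 0.1, 178.2]
force: [0.5, -0.3, 0.1]
gripper_width: 91.4
gripper_force: 0.0
```

>>> apply_moves --pt "1 0 0 -0.008 0 0 0" --pt "1 0 0 0 0 0 0" --pt "1 0 0 0 0 0 0"

```text
time_s: 4.57
ee_pos: [548.2, -253.1, 167.7]
ee_rot: [-179.9, 0.1, 178.2]
force: [0.6, -0.3, 0.9]
gripper_width: 91.4
gripper_force: 0.0
```

```bash
python3 - <<'E'
from fit import *
f=grab('wrist')
s=status.state();print(s['time_s'],s['ee_pos'],s['ee_rot'],proj(f,[547,-253.3,122]))
cv2.imwrite('pics/w3.png',f['color'][:,:,::-1])
E
```

```text
4.6167 [ 548.69831643 -253.57357628  168.70133516] [-179.89178649    0.25321106  178.14916152] [317.64299242 269.67341971]
```

View pics/w3.png

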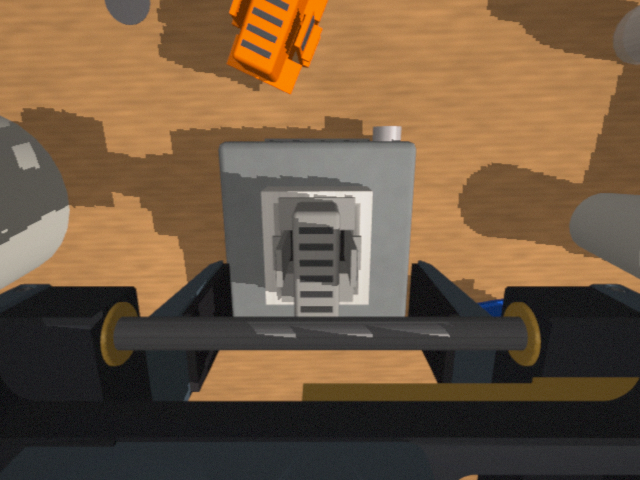

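>>> apply_moves --pt "1 0 0 -0.025 0 0 0" --pt "1 0 0 -0.02 0 0 0" --pt "1 0 0 -0.01 0 0 0" --pt "1 0 0 -0.005 0 0 0" --pt "1 0 0 0 0 0 0" --newtons 25

```text
time_s: 5.03
ee_pos: [547.5, -253.5, 106.6]
ee_rot: [-180.0, 0.1, 178.1]
force: [-0.6, -0.0, 0.2]
gripper_width: 91.1
gripper_force: 0.0
```

>>> apply_moves --pt "1 0 0 0 0 0 0" --pt "1 0 0 0 0 0 0"

```text
time_s: 5.2
ee_pos: [548.0, -253.8, 107.6]
ee_rot: [-179.9, 0.2, 178.1]
force: [-0.5, 0.5, 0.2]
gripper_width: 91.5
gripper_force: 0.0
```

>>> apply_moves --pt "0.2 0 0 0 0 0 0" --pt "0.2 0 0 0 0 0 0" --pt "0.2 0 0 0 0 0 0" --pt "0.2 0 0 0 0 0 0" --pt "0.2 0 0 0 0 0 0" --newtons 25

```text
time_s: 5.62
ee_pos: [547.0, -253.3, 106.1]
ee_rot: [180.0, 0.0, 178.1]
force: [0.7, -0.2, -1.0]
gripper_width: 60.3
gripper_force: 0.0
```

>>> apply_moves --pt "0.0 0 0 0 0 0 0" --pt "-0.1 0 0 0 0 0 0" --pt "-0.2 0 0 0 0 0 0" --pt "-0.3 0 0 0 0 0 0" --pt "-0.5 0 0 0 0 0 0"

```text
time_s: 6.03
ee_pos: [547.0, -254.0, 106.2]
ee_rot: [-179.9, 0.0, 178.1]
force: [-0.2, -3.0, 1.4]
gripper_width: 35.7
gripper_force: 25.0
```

>>> apply_moves --pt "-0.5 0 0 0 0 0 0" --pt "-0.5 0 0 0 0 0 0" --pt "-0.5 0 0 0 0 0 0"

```text
time_s: 6.28
ee_pos: [547.1, -254.0, 106.2]
ee_rot: [-179.9, 0.0, 178.1]
force: [-1.0, -5.0, 2.1]
gripper_width: 35.7
gripper_force: 25.0
```

>>> apply_moves --pt "-0.5 0 -0.0007 0 0 0 0" --pt "-0.5 0 0 0.001 0 0 0" --pt "-0.5 0 0 0.002 0 0 0" --pt "-0.5 0 0 0.002 0 0 0" --pt "-0.5 0 0 0 0 0 0"

```text
time_s: 6.7
ee_pos: [546.6, -254.0, 110.7]
ee_rot: [180.0, -0.1, 178.1]
force: [-1.1, -4.2, -2.6]
gripper_width: 35.4
gripper_force: 25.0
```

>>> apply_moves --pt "-0.5 0 -0.0006 0.003 0 0 0" --pt "-0.5 0 0 0.005 0 0 0" --pt "-0.5 0 0 0.006 0 0 0" --pt "-0.5 0 0 0.008 0 0 0" --pt "-0.5 0 0 0.008 0 0 0"

```text
time_s: 7.12
ee_pos: [547.1, -253.9, 142.1]
ee_rot: [179.9, 0.0, 178.1]
force: [0.2, -0.5, -2.3]
gripper_width: 35.8
gripper_force: 25.0
```

>>> apply_moves --pt "-0.5 0 0 0.012 0 0 0" --pt "-0.5 0 0 0.012 0 0 0" --pt "-0.5 0 0 0.012 0 0 0" --pt "-0.5 0 0 0 0 0 0" --pt "-0.5 0 0 0 0 0 0"

```text
time_s: 7.53
ee_pos: [547.5, -254.4, 178.2]
ee_rot: [-180.0, 0.1, 178.1]
force: [-0.4, 0.2, -2.1]
gripper_width: 36.1
gripper_force: 25.0
```

```bash
python3 - <<'E'
from fit import *
w=grab('wrist');s=grab('scene')
u,v=proj(s,[547,-254,150]).astype(int)
a=cv2.resize(s['color'][v-45:v+45,u-40:u+40,::-1],(427,480),interpolation=cv2.INTER_CUBIC)
cv2.imwrite('pics/c4.png',np.hstack([w['color'][100:480,120:490,::-1],cv2.resize(a,(338,380))]))
st=status.state();print(st['time_s'],st['ee_pos'],st['ee_rot'],st['force'],st['torque'])
E
```

```text
7.6333 [ 546.59793667 -254.17901974  176.59310894] [ 1.79954026e+02 -4.90358214e-02  1.78104855e+02] [ 0.25512914  0.25187235 -1.96938707] [0.00699033 0.04258023 0.03649546]
```

View pics/c4.png

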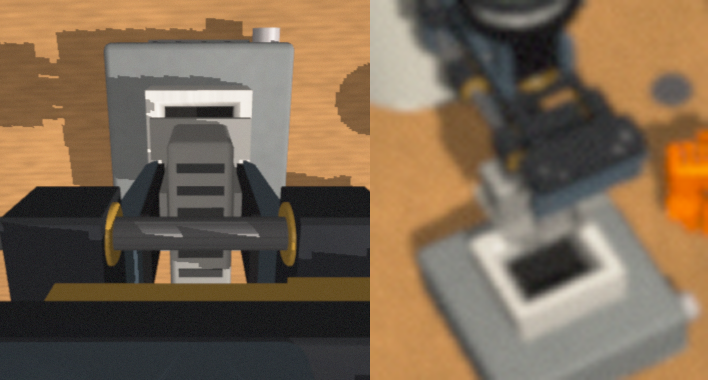

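>>> apply_moves --pt "-0.5 0 0.01 0.028 0 0 -1" --pt "-0.5 0 0.024 0.028 0 0 -1" --pt "-0.5 -0.002 0.03 0.027 0 0 -1" --pt "-0.5 -0.002 0.034 0 0 0 -1" --pt "-0.5 -0.002 0.034 0 0 0 -1"

```text
time_s: 8.05
ee_pos: [541.3, -121.6, 261.2]
ee_rot: [180.0, 0.2, 173.0]
force: [-0.2, 0.4, -3.0]
gripper_width: 35.9
gripper_force: 25.0
```

>>> apply_moves --pt "-0.5 -0.002 0.034 0 0 0 -1" --pt "-0.5 -0.002 0.034 0 0 0 -1" --pt "-0.5 -0.002 0.034 0 0 0 -1" --pt "-0.5 -0.0005 0.034 0 0 0 -0.8" --pt "-0.5 0 0.034 0 0 0 0"

```text
time_s: 8.47
ee_pos: [533.5, 49.1, 259.1]
ee_rot: [-180.0, -0.1, 169.3]
force: [0.3, -0.4, -2.5]
gripper_width: 36.1
gripper_force: 25.0
```

>>> apply_moves --pt "-0.5 0 0.034 0 0 0 0" --pt "-0.5 0 0.034 0 0 0 0" --pt "-0.5 0 0.034 0 0 0 0" --pt "-0.5 0 0.034 0 0 0 0" --pt "-0.5 0 0.0296 0 0 0 0"

```text
time_s: 8.88
ee_pos: [533.7, 215.2, 258.9]
ee_rot: [-180.0, -0.1, 169.3]
force: [0.1, -1.0, -2.5]
gripper_width: 36.0
gripper_force: 25.0
```

>>> apply_moves --pt "-0.5 0 0.02 0 0 0 0" --pt "-0.5 0 0.002 0 0 0 0" --pt "-0.5 0 0 0 0 0 0" --pt "-0.5 0 0 0 0 0 0"

```text
time_s: 9.22
ee_pos: [534.1, 234.4, 259.2]
ee_rot: [-179.9, -0.1, 169.3]
force: [-0.2, 0.2, -3.0]
gripper_width: 36.2
gripper_force: 25.0
```

```bash
python3 - <<'E'
from fit import *
import pickle
w=grab('wrist');s=grab('scene');pickle.dump((w,s),open('w5.pkl','wb'))
u,v=proj(s,[534,235,210]).astype(int)
a=cv2.resize(s['color'][v-50:v+60,u-49:u+49,::-1],(338,380),interpolation=cv2.INTER_CUBIC)
cv2.imwrite('pics/c5.png',np.hstack([w['color'][60:440,120:490,::-1],a]))
st=status.state();print(st['time_s'],st['ee_pos'],st['ee_rot'],st['force'],st['torque'],st['gripper_width'])
E
```

```text
9.3167 [534.40773849 233.81187221 259.69241306] [-1.79953372e+02 -3.42196775e-02  1.69234029e+02] [-0.15350007 -0.60207654 -3.18462044] [-0.00604941  0.02982982  0.03275572] 36.13723950874715
```

View pics/c5.png

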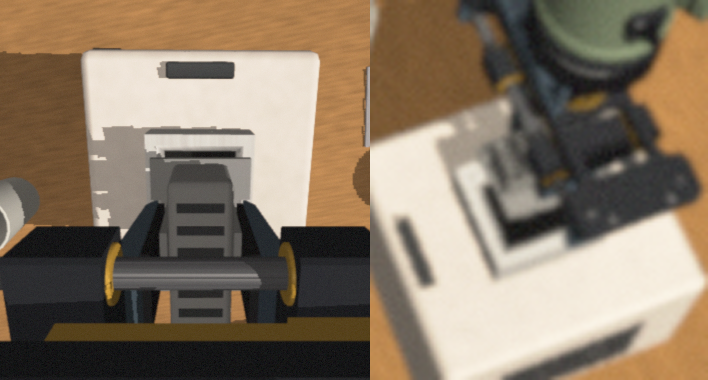

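>>> apply_moves --pt "-0.5 0 0 -0.012 0 0 0" --pt "-0.5 0 0 -0.009 0 0 0" --pt "-0.5 0 0 -0.004 0 0 0" --pt "-0.5 0 0 -0.003 0 0 0" --pt "-0.5 0 0 0 0 0 0"

```text
time_s: 9.73
ee_pos: [534.2, 234.4, 231.2]
ee_rot: [-180.0, -0.1, 169.3]
force: [0.1, -0.2, -2.5]
gripper_width: 35.8
gripper_force: 25.0
```

>>> apply_moves --pt "-0.5 0 0 -0.002 0 0 0" --pt "-0.5 0 0 -0.002 0 0 0" --pt "-0.5 0 0 -0.002 0 0 0" --pt "-0.5 0 0 0 0 0 0"

```text
time_s: 10.07
ee_pos: [534.4, 235.0, 225.7]
ee_rot: [-180.0, -0.0, 169.3]
force: [0.5, 0.4, -2.7]
gripper_width: 36.0
gripper_force: 25.0
```

>>> apply_moves --pt "-0.5 0 0 -0.002 0 0 0" --pt "-0.5 0 0 -0.002 0 0 0" --pt "-0.5 0 0 -0.002 0 0 0" --pt "-0.5 0 0 0 0 0 0"

```text
time_s: 10.4
ee_pos: [534.2, 234.9, 219.4]
ee_rot: [-180.0, -0.0, 169.3]
force: [-1.1, -0.1, -2.7]
gripper_width: 36.1
gripper_force: 25.0
```

>>> apply_moves --pt "-0.5 0 0 -0.002 0 0 0" --pt "-0.5 0 0 -0.002 0 0 0" --pt "-0.5 0 0 0 0 0 0"

```text
time_s: 10.65
ee_pos: [534.3, 234.9, 215.5]
ee_rot: [-180.0, -0.0, 169.3]
force: [0.4, -0.7, -3.1]
gripper_width: 35.8
gripper_force: 25.0
```

>>> apply_moves --pt "-0.5 0 0 -0.0015 0 0 0" --pt "-0.5 0 0 -0.0015 0 0 0" --pt "-0.5 0 0 -0.001 0 0 0" --pt "-0.5 0 0 0 0 0 0"

```text
time_s: 10.98
ee_pos: [534.4, 235.0, 211.7]
ee_rot: [-180.0, -0.0, 169.3]
force: [-0.3, -0.2, -2.5]
gripper_width: 36.2
gripper_force: 25.0
```

>>> apply_moves --pt "-0.5 0 0 -0.0015 0 0 0" --pt "-0.5 0 0 -0.0015 0 0 0" --pt "-0.5 0 0 0 0 0 0"

```text
time_s: 11.23
ee_pos: [534.3, 235.0, 208.6]
ee_rot: [-180.0, -0.0, 169.3]
force: [0.3, 0.2, -2.0]
gripper_width: 35.6
gripper_force: 25.0
```

Cartridge z is about 183 with no contact yet. The landing band starts now, so 1 mm steps.

>>> apply_moves --pt "-0.5 0 0 -0.001 0 0 0" --pt "-0.5 0 0 -0.001 0 0 0" --pt "-0.5 0 0 0 0 0 0"

```text
time_s: 11.48
ee_pos: [534.4, 234.9, 206.8]
ee_rot: [-180.0, -0.0, 169.3]
force: [0.1, -0.5, -2.3]
gripper_width: 35.8
gripper_force: 25.0
```

>>> apply_moves --pt "-0.5 0 0 -0.001 0 0 0" --pt "-0.5 0 0 0 0 0 0"

```text
time_s: 11.65
ee_pos: [534.5, 234.9, 205.8]
ee_rot: [-180.0, -0.0, 169.3]
force: [-0.2, -0.3, -2.4]
gripper_width: 35.7
gripper_force: 25.0
```

>>> apply_moves --pt "-0.5 0 0 -0.001 0 0 0" --pt "-0.5 0 0 0 0 0 0"

```text
time_s: 11.82
ee_pos: [534.5, 234.9, 204.9]
ee_rot: [-180.0, -0.0, 169.3]
force: [0.9, -0.4, -3.3]
gripper_width: 35.8
gripper_force: 25.0
```

>>> apply_moves --pt "-0.5 0 0 -0.001 0 0 0" --pt "-0.5 0 0 0 0 0 0"

```text
time_s: 11.98
ee_pos: [534.5, 235.0, 203.8]
ee_rot: [-180.0, -0.0, 169.3]
force: [-0.0, -0.8, -2.7]
gripper_width: 36.1
gripper_force: 25.0
```

>>> apply_moves --pt "-0.5 0 0 -0.001 0 0 0" --pt "-0.5 0 0 0 0 0 0"

```text
time_s: 12.15
ee_pos: [534.5, 234.9, 202.8]
ee_rot: [-180.0, -0.0, 169.3]
force: [-0.6, -0.2, -1.9]
gripper_width: 35.7
gripper_force: 25.0
```

>>> apply_moves --pt "-0.5 0 0 -0.001 0 0 0" --pt "-0.5 0 0 0 0 0 0"

```text
time_s: 12.32
ee_pos: [534.5, 235.0, 201.8]
ee_rot: [-180.0, -0.0, 169.3]
force: [1.1, -1.2, -1.6]
gripper_width: 35.8
gripper_force: 25.0
```

>>> apply_moves --pt "-0.5 0 0 -0.001 0 0 0" --pt "-0.5 0 0 0 0 0 0"

```text
time_s: 12.48
ee_pos: [534.5, 235.0, 200.8]
ee_rot: [-180.0, -0.0, 169.3]
force: [-0.5, -1.6, -2.6]
gripper_width: 36.1
gripper_force: 25.0
```

>>> apply_moves --pt "-0.5 0 0 -0.0007 0 0 0" --pt "-0.5 0 0 0 0 0 0"

```text
time_s: 12.65
ee_pos: [534.5, 235.0, 200.2]
ee_rot: [-180.0, -0.0, 169.3]
force: [-0.7, -0.5, -1.4]
gripper_width: 36.0
gripper_force: 25.0
```

>>> apply_moves --pt "-0.5 0 0 -0.0007 0 0 0" --pt "-0.5 0 0 0 0 0 0"

```text
time_s: 12.82
ee_pos: [534.5, 234.9, 199.5]
ee_rot: [-180.0, -0.0, 169.3]
force: [0.6, -1.0, -0.9]
gripper_width: 35.7
gripper_force: 25.0
```

>>> apply_moves --pt "-0.5 0 0 -0.0007 0 0 0" --pt "-0.5 0 0 0 0 0 0"

```text
time_s: 12.98
ee_pos: [534.5, 234.9, 198.8]
ee_rot: [-180.0, -0.0, 169.3]
force: [0.3, -0.8, -1.4]
gripper_width: 36.0
gripper_force: 25.0
```

>>> apply_moves --pt "-0.5 0 0 -0.0007 0 0 0" --pt "-0.5 0 0 0 0 0 0"

```text
time_s: 13.15
ee_pos: [534.5, 235.0, 198.1]
ee_rot: [-180.0, -0.0, 169.3]
force: [-0.1, -1.6, -1.0]
gripper_width: 35.9
gripper_force: 25.0
```

>>> apply_moves --pt "-0.5 0 0 -0.0007 0 0 0" --pt "-0.5 0 0 0 0 0 0"

```text
time_s: 13.32
ee_pos: [534.5, 235.0, 197.4]
ee_rot: [180.0, 0.0, 169.3]
force: [0.5, -0.7, -1.3]
gripper_width: 36.1
gripper_force: 25.0
```

>>> apply_moves --pt "-0.5 0 0 -0.0007 0 0 0" --pt "-0.5 0 0 0 0 0 0"

```text
time_s: 13.48
ee_pos: [534.5, 235.0, 197.0]
ee_rot: [180.0, 0.0, 169.3]
force: [-0.2, -1.3, 1.1]
gripper_width: 35.9
gripper_force: 25.0
```

>>> apply_moves --pt "-0.5 0 0 -0.0005 0 0 0" --pt "-0.5 0 0 0 0 0 0"

```text
time_s: 13.65
ee_pos: [534.6, 235.0, 197.0]
ee_rot: [180.0, 0.0, 169.3]
force: [-0.5, -3.3, 3.2]
gripper_width: 35.7
gripper_force: 25.0
```

The flange has landed: z stopped at 197.0 and the upward force is rising. Press slightly more, then release.

>>> apply_moves --pt "-0.5 0 0 -0.0005 0 0 0" --pt "-0.5 0 0 0 0 0 0"

```text
time_s: 13.82
ee_pos: [534.5, 234.9, 196.9]
ee_rot: [180.0, 0.0, 169.3]
force: [-2.7, -2.8, 6.8]
gripper_width: 36.2
gripper_force: 25.0
```

>>> apply_moves --pt "0.3 0 0 0 0 0 0" --pt "0.6 0 0 0 0 0 0" --pt "1 0 0 0 0 0 0" --pt "1 0 0 0 0 0 0" --pt "1 0 0 0 0 0 0"

```text
time_s: 14.23
ee_pos: [534.7, 235.4, 195.5]
ee_rot: [179.9, 0.0, 169.3]
force: [-0.2, -0.0, 0.0]
gripper_width: 66.4
gripper_force: 0.0
```

>>> apply_moves --pt "1 0 0 0 0 0 0" --pt "1 0 0 0 0 0 0" --pt "1 0 0 0 0 0 0" --pt "1 0 0 0 0 0 0"

```text
time_s: 14.57
ee_pos: [534.6, 235.1, 195.7]
ee_rot: [180.0, -0.0, 169.3]
force: [0.9, 0.4, -1.0]
gripper_width: 90.7
gripper_force: 0.0
```

>>> apply_moves --pt "1 0 0 0.01 0 0 0" --pt "1 0 0 0.03 0 0 0" --pt "1 0 0 0.03 0 0 0" --pt "1 0 0 0.035 0 0 0" --pt "1 0 0 0.035 0 0 0"

```text
time_s: 14.98
ee_pos: [534.1, 234.9, 338.0]
ee_rot: [180.0, 0.0, 169.3]
force: [0.9, 0.1, 0.8]
gripper_width: 91.5
gripper_force: 0.0
```

>>> apply_moves --pt "1 0 0 0.03 0 0 0" --pt "1 0 0 0 0 0 0" --pt "1 0 0 0 0 0 0"

```text
time_s: 15.23
ee_pos: [535.1, 235.3, 368.6]
ee_rot: [179.8, 0.3, 169.3]
force: [0.1, -0.6, 0.6]
gripper_width: 91.4
gripper_force: 0.0
```

```bash
python3 - <<'E'
from fit import *
import pickle
w=grab('wrist');pickle.dump(w,open('w6.pkl','wb'))
u,v=proj(w,[534,235,190]).astype(int)
a=cv2.resize(w['color'][v-60:v+60,u-60:u+60,::-1],(590,590),interpolation=cv2.INTER_CUBIC)
cv2.imwrite('pics/c6.png',a);print(u,v)
# expected outlines for latched cartridge at z=171: tab tops z=+38 (y 21..24.5, x+-12), flange top z=+4
for h in(171,180):
  for y in(24.5,-24.5):
    P=projm(w,world([534.5,235,-.187],np.array([[-12,y,h+38.],[12,y,h+38.]])));print(h,y,((P-[u-60,v-60])*590/120).round().tolist())
  for y in(18.5,-18.5):
    P=projm(w,world([534.5,235,-.187],np.array([[-12,y,h+38.],[12,y,h+38.]])));print('pinched',h,y,((P-[u-60,v-60])*590/120).round().tolist())
st=status.state();print(st['time_s'],st['ee_pos'],st['force'])
E
```

```text
317 221
171 24.5 [[433.0, 261.0], [430.0, 387.0]]
171 -24.5 [[164.0, 260.0], [167.0, 387.0]]
pinched 171 18.5 [[400.0, 261.0], [398.0, 387.0]]
pinched 171 -18.5 [[197.0, 260.0], [199.0, 387.0]]
180 24.5 [[437.0, 271.0], [434.0, 401.0]]
180 -24.5 [[160.0, 270.0], [163.0, 400.0]]
pinched 180 18.5 [[403.0, 270.0], [401.0, 401.0]]
pinched 180 -18.5 [[194.0, 270.0], [196.0, 400.0]]
15.2833 [534.43417167 234.99151135 366.44552433] [ 0.25351919 -0.921353   -0.09888616]
```

View pics/c6.png

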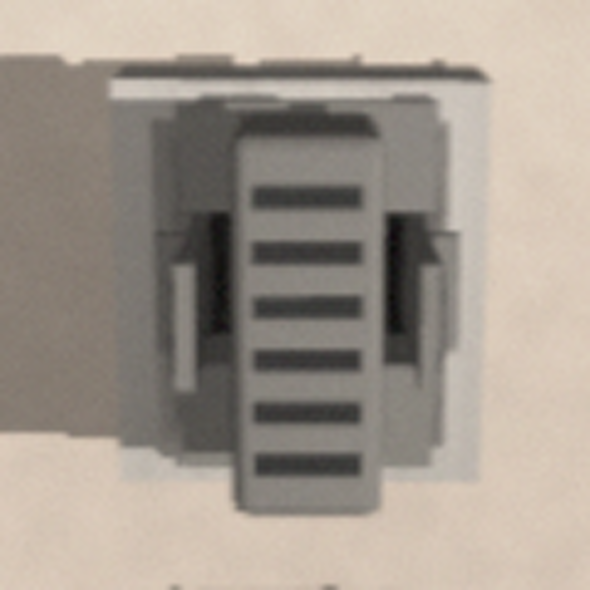

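The last view shows the cartridge upright in the collar. The tab outer edges are at crop x = 173 and 440, which is 267 px apart. Fully sprung tabs should be 267 px apart and pinched ones about 202. The tab rows (262–390) match a seated height of z = 171, about 31 mm above the inlet, so both tabs are latched. Handing in.

```bash
python3 -c "
from workcell import env
print(env.job_done())"
```

```text
the job is handed in; nothing more can be done
None
```

I moved the grey cartridge from the leak tester to the fume extractor's inlet collar and handed the job in; no verdict came back. The last wrist view shows it seated about 31 mm above the inlet, about 2 mm off centre, with both tabs sprung out.

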